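Lock the lamp cover of a bench photometer with its slot key

ROBOT

A 6-joint arm with a two-finger parallel gripper is mounted at the origin on a cart in front of the work surface, level with it; the furniture and walls round the work are solid. World frame = base frame: x ahead of the robot, y to its left, z up, the work surface at z = 0. Lengths are in m, angles in rad, forces in N, time in s.
With the tool pointing down it reaches from about 0.375 to 0.975 m from the base axis. Payload 3.8 kg.
Tool frame: the origin (TCP) lies on the centre line of the jaws, within the pads' length; the fingertips stand 17 mm ahead of it and the grasp point (between the pads) lies 2 mm behind it (bot.tip_extent is the distance from the TCP to the fingertips, in m); z points along the fingers, y is the line along which they close (so a half turn about z gives the same grasp; the last joint's range is limited). The gripper opens to 85 mm and grips with 20 to 120 N. Pads are 22 mm wide; open, the fingers measure 114 mm over their backs; the gripper's body (76 mm by 85 mm) begins 54 mm behind the grasp point. The pads swing forward as they close: fully open they stand 13 mm farther back than shut.
Start: joints at [-1.209, 0.264, 1.604, -0, 1.274, -0.037], TCP at [0.262, -0.622, 0.248] pointing down, gripper open.
Joint ranges: [-2.63, 2.63], [-0.94, 2.18], [0.31, 2.57], [-1.31, 4.45], [0, 2.66], [-2.55, 2.55]. Speed limits (rad/s): [2.57, 2.57, 3.14, 3.14, 3.14, 3.14].

INTERFACE

Orientations are given as a rotation vector (axis times angle).
In Python, from workcell import readout, read_camera, finish_job, bot gives the robot as it stands.
- The arm moves only by the tool jog_arm, never from a script. Its argument "deltas" is one flat list of numbers, 7 for each row, row after row: the shift along the tool's x, y, z in m, then the turn, a rotation vector about the tool's x, y, z in degrees, then the gripper command: -1 is shut, 1 is fully open, values between are in proportion. A call has 1 to 8 rows; each row is the pose to reach, as a shift and turn from the pose commanded when the call began, along the tool's axes at that moment; what a row does not reach only later rows make up. A row lasts 1/10 s, in which the tool goes at most 50 mm and 8.59 degrees, less where a joint would pass 70% of its speed; a pose out of reach is approached as far as the arm can. A call with a gripper value outside its range is refused whole. The fingers move at their own pace and stop on an object; "squeeze" is the grip in N (left out, the last holds). Time passes only in rows, so rows that repeat a pose let the fingers close. It gives the time, the measured TCP pose, the force, the opening and the grip force at its end, in the units of the state.
- readout.read_state(): the state, without advancing time (a new reading comes with each control period).
- read_camera(name): name is "scene" or "top" or "wrist"; returns a dict with "color" (420x560x3 uint8, blue, green, red), "fx", "fy", "cx", "cy" (pixels), "dist" ([k1, k2, p1, p2, k3] as OpenCV has them; the pictures are not rectified), "origin" and "attitude" of the camera in the world. Camera axes: x right, y down, z forward; pixel columns grow to the right and rows downward; lengths in m; the calibration is good to about 2 mm. A picture is of the moment at which its call begins. There is no depth.
- finish_job(): hands the job in; it is judged then, once.
The state is a dict: "time": time; "q": joint angles; "joint_vel": joint speeds; "joint_torque": joint torques, N m; "tool_pos": TCP position; "tcp_rot": TCP orientation; "wrist_force": force on the tool from outside, world axes, zero at the start; "torque": the same for the moment, N m; "width": opening from 0.0 (shut) to 1.0 (fully open); "grip_force": force on a finger pad.
Only numpy, scipy, OpenCV 4.12 (cv2) and the standard library are available. Lean on these libraries where they do the work, as an engineer would, in place of code of your own. Each camera call takes 0.05 s, during which the arm holds its last target. There are 200 camera calls.

TASK

The photometer's lamp cover is down but its quarter-turn lock is open, so it stands proud at the front. Take the flat-bladed key with the thick black cross-handle from the key stand, seat its blade in the lock's slot, press the cover down with it and turn the lock clockwise, about a quarter turn, until it seats and holds the cover flush by itself. Use a light hand on the lock, leave the other key, the beaker and the vial where they are, and hang the key back in the stand.

Things in the scene. Friction and masses are not known exactly. Their poses are not given: they have to be found in the camera images.
- photometer: White bench instrument, 240 (x) x 300 (y) x 95 mm, fixed; origin under its middle, x to its rear, y to its left. Right half: display, keys, black sample cap up to 132 mm high. Left half: lamp compartment under a hinged cover, 194 (x) x 166 (y) x 10 mm, hinge line at x = +75 mm; cover top 105 mm high when shut.
- lock_face (a point): Centre of the lock's round steel face on the cover, 85 mm before and 65 mm left of the photometer's middle; 111.5 mm high when shut, about 9 mm more when proud. Straight slot across the whole face through its centre, 4.4 mm wide, 5.5 mm deep, edges bevelled 1.5 mm. Open, the slot lies somewhere 0 to 20 degrees clockwise (from above) of the photometer's y axis; locked, along its x axis.
- bezel_rim (a point): Centre of the round bezel (inside 23, outside 39 mm diameter) about the lock, level with its upper rim, 3 mm above lock_face: a blade that rests on the face can be slid sideways to the bezel wall to find the middle by feel.
- keeper (a point): Keeper inside the front wall. The lock's roller swings under it as the lock turns clockwise: it clears only with the cover pressed within 4 mm of shut, else it jams after some 20 degrees; it holds the cover flush only over about the last 15 degrees. Pressed, the lock turns with under 0.07 N m about the vertical; at its hard stop or a jam the moment rises at once. The blade has 0.1 rad of play.
- cover (a joint): Hinge of the cover, rad: 0 shut; springs hold it at about 0.059 (9 mm proud at the lock, 11 mm at the front edge) while unlocked. It yields about 1 N per mm at the lock; some 9 N there shut it. Locked and let go it reads about 0.004.
- key: T-shaped slot key, 113 mm high, 0.11 kg, hanging upright. Origin at the middle of the blade's lower edge, z up, x along blade and handle. Blade 13 (x) x 3 (y) x 14 mm, shank 10 mm diameter, black cross-handle 60 (x) x 14 (y) x 18 mm with its centre 104 mm up. Both ways round are alike. Pinched across the handle it is firm, but it tips in the grip if pushed along the blade.
- key_collar (a point): On the key's axis at the underside of its collar (26 mm diameter, 4 mm thick), 55 mm above the blade's edge; a boss of 15 mm diameter, 7 mm long, below it centres the key in a hole of the stand.
- stand: Fixed dark steel stand, 85 (x) x 200 (y) mm, with an open-fronted bridge whose 6 mm top plate lies 75 mm over the worktop and has two holes, 90 mm apart along y. Origin under its middle. A key hangs by its collar on the plate, boss in the hole, blade 20 mm over the worktop; either hole may hold it.
- hole0 (a point): Centre of the hole at the stand's -y end, at the plate's upper face; 18 mm diameter, bevelled.
- hole1 (a point): Centre of the hole at the stand's +y end, likewise.
- rod_key: The other key, to be left: same shank and collar, round tip, plain steel cross-rod 9 mm thick and 76 mm long; 113 mm high, origin at its lower end.
- beaker: Small glass beaker, 62 mm diameter, 77 mm high, loose; origin under it.
- vial: Small vial with black cap, 26 mm diameter, 62 mm high, loose; origin under it.

How it is judged:
On the way, in this order (a step that is already met when the one before it is completed fails the run):
1. the key is lifted out of the stand (z of key in the frame of stand above 0.08 m), for 0.1 s.
2. the blade is out of the lock again and the lock holds the cover flush (value of joint cover below 0.0085 rad and z of key in the frame of photometer above 0.125 m), for 0.2 s.
At the end, for the whole second after the job is handed in: With the key out of the lock the cover stays shut (joint cover below 0.0085 rad, 1.7 mm at its front edge); the key hangs at rest in a hole of the stand, collar on the top plate within 4 mm of height and 5 mm of the hole's centre, upright within 0.15 rad (value of joint cover below 0.0085 rad and (horizontal distance between key_collar and hole0 below 0.005 m or horizontal distance between key_collar and hole1 below 0.005 m) and z of key_collar in the frame of stand between 0.071 and 0.079 m and angle between key's own z axis and vertical below 0.15 rad and linear speed of key below 0.02 m/s); the robot touches nothing.
It fails at once if the key bears on the lock or cover with more than 40 N in all (contact force between key and photometer above 40 N).
It fails at once if the other key is taken or knocked out of place (distance of rod_key from where it was at the start of the episode above 0.02 m).
It fails at once if the glass beaker is disturbed (distance of beaker from where it was at the start of the episode above 0.02 m).
It fails at once if the vial is disturbed (distance of vial from where it was at the start of the episode above 0.02 m).
It also fails if it takes over 70 s, if anything falls off the work surface, if the arm or the gripper's body presses on something with over 40 N, if the wrist force passes 120 N, or if a joint passes its speed limit or range.

## Working session

There is one attempt and no reset: what is moved stays moved. The work goes in short steps, Python scripts to look and compute and a tool call to move; the robot and the scene stay as the last step left them, time stands still between calls to the robot, and variables do not carry over. Pictures are saved under pics/ and viewed, at most 10 in all, crops included, and the job is handed in when it is done.

Besides the shell and the picture viewer there is one more tool, called as name(argument=value, ...) on one line, values as JSON. jog_arm: Moves the arm, as the interface text tells. Its arguments: {"type":"object","properties":{"deltas":{"type":"array"},"squeeze":{"type":"number"}},"required":["deltas"]}

```bash
ls; mkdir -p pics
cat > h.py <<'E'
import numpy as np, cv2
from scipy.spatial.transform import Rotation as R
from workcell import readout, read_camera, finish_job, bot
def att(c):
    a=np.array(c["attitude"],float)
    return a if a.shape==(3,3) else (R.from_rotvec(a).as_matrix() if a.size==3 else R.from_quat(a).as_matrix())
def K(c): return np.array([[c["fx"],0,c["cx"]],[0,c["fy"],c["cy"]],[0,0,1.]])
def ray(c,uv):
    p=cv2.undistortPoints(np.array(uv,float).reshape(-1,1,2),K(c),np.array(c["dist"],float)).reshape(-1,2)
    d=np.c_[p,np.ones(len(p))]@att(c).T
    return np.array(c["origin"],float),d
def onz(c,uv,z):
    o,d=ray(c,uv); return o+d*((z-o[2])/d[:,2])[:,None]
def proj(c,P):
    A=att(c).T; P=np.array(P,float).reshape(-1,3)
    q,_=cv2.projectPoints(P,cv2.Rodrigues(A)[0],-A@np.array(c["origin"],float),K(c),np.array(c["dist"],float)); return q.reshape(-1,2)
def tool(): 
    s=readout.read_state(); return np.array(s["tool_pos"]),R.from_rotvec(s["tcp_rot"]).as_matrix()
E
python3 - <<'E'
from h import *
s=readout.read_state(); print(s)
ims=[]
for n in ("scene","top","wrist"):
    c=read_camera(n); np.save(f"pics/{n}.npy",c,allow_pickle=True); cv2.imwrite(f"pics/{n}0.png",c["color"]); print(n,{k:np.round(v,3).tolist() for k,v in c.items() if k!="color"})
E
```

```text
pics
{'time': 0.0, 'q': array([-1.20889934e+00,  2.64778840e-01,  1.60535883e+00,  5.33519630e-06,
        1.27366252e+00, -3.68848575e-02]), 'joint_vel': array([-4.62462623e-04, -5.09147731e-04, -5.10142241e-04,  7.12810018e-04,
       -3.92730887e-05, -1.03519910e-04]), 'joint_torque': array([ 1.15896259e-03, -5.15103829e+01, -3.67317045e+01,  3.99156659e-05,
        1.29327938e-02, -1.70644017e-05]), 'tool_pos': array([ 0.26187065, -0.62140211,  0.24695284]), 'tcp_rot': array([-3.07721388e+00, -6.21828579e-01,  5.52738279e-04]), 'wrist_force': array([0.36684588, 0.1425909 , 0.76007987]), 'torque': array([0.05034343, 0.00452042, 0.03444821]), 'grip_force': 0.0, 'width': 0.9986955662338594}
scene {'fx': 444.82, 'fy': 444.82, 'cx': 278.68, 'cy': 200.44, 'dist': [-0.038, 0.0, 0.0, 0.0, 0.0], 'origin': [0.339, -0.552, 0.795], 'attitude': [-2.398, 0.579, -0.199]}
top {'fx': 433.702, 'fy': 433.702, 'cx': 276.632, 'cy': 215.127, 'dist': [-0.116, 0.0, 0.0, 0.0, 0.0], 'origin': [0.431, -0.01, 1.109], 'attitude': [-2.146, 2.105, -0.197]}
wrist {'fx': 328.558, 'fy': 328.558, 'cx': 273.886, 'cy': 215.731, 'dist': [-0.021, 0.0, 0.0, 0.0, 0.0], 'origin': [0.333, -0.592, 0.372], 'attitude': [2.396, -1.588, -0.247]}
```

View pics/scene0.png

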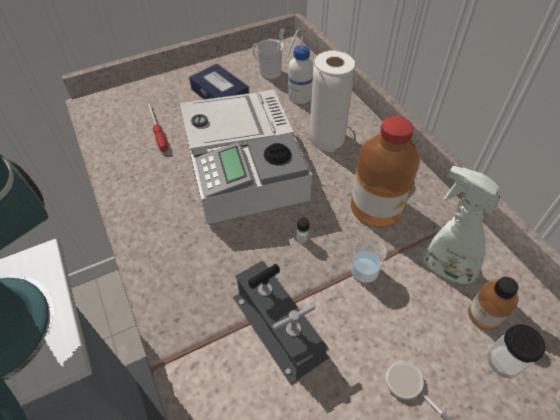

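View pics/top0.png

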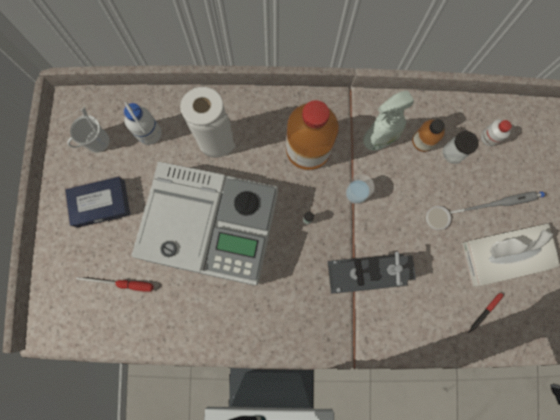

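The scene view shows the black-handled key at (264,276) and the rod key at (295,318). In the top view the lock is at (169,249), the stand about (370,273), the key about (362,270) and the vial (308,217). I'll zoom in on both next.

Run:
```python
from h import *
t=np.load("pics/top.npy",allow_pickle=True).item(); s=np.load("pics/scene.npy",allow_pickle=True).item()
def crop(c,x,y,w,h,W,H): return cv2.resize(c["color"][y:y+h,x:x+w],(W,H),interpolation=cv2.INTER_CUBIC)
a=crop(t,320,240,100,75,400,300); b=crop(t,130,160,160,120,400,300)
d=crop(s,224,250,107,80,400,300); e=crop(s,175,85,107,80,400,300)
cv2.imwrite("pics/z1.png",np.vstack([np.hstack([a,b]),np.hstack([d,e])]))
```

```text
(no output)
```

View pics/z1.png

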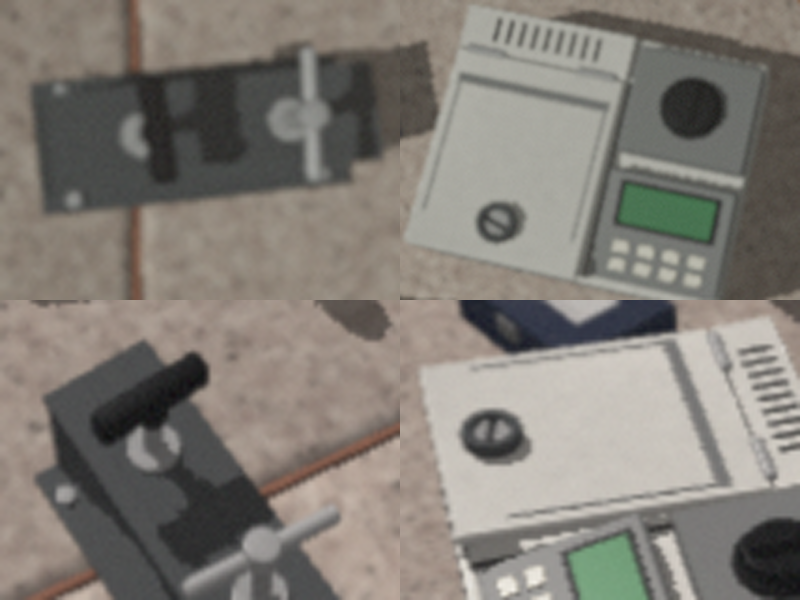

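Crop findings: the handle centre is at top pixel (359.5,272.5) and scene pixel (264,276). The bezel centre is at top pixel (169.2,248.8), with the slot about 20° clockwise of the front edge. Next I'll triangulate these.

```bash
cat >> h.py <<'E'
def tri(cs,uvs):
    A=np.zeros((3,3));b=np.zeros(3)
    for c,uv in zip(cs,uvs):
        o,d=ray(c,uv); d=d[0]/np.linalg.norm(d[0]); M=np.eye(3)-np.outer(d,d); A+=M;b+=M@o
    return np.linalg.solve(A,b)
E
python3 - <<'E'
from h import *
np.set_printoptions(precision=4,suppress=True)
t=np.load("pics/top.npy",allow_pickle=True).item(); s=np.load("pics/scene.npy",allow_pickle=True).item()
print("key handle",tri([t,s],[(359.5,272.5),(264.1,276.2)]), onz(t,[(359.5,272.5)],.13))
A=lambda x,y:(320+x/4,240+y/4)
B=lambda x,y:(130+(x-400)/2.5,160+y/2.5)
print("handle ends", onz(t,[A(152,78),A(165,180)],.13))
print("lock",tri([t,s],[B(498,222),(175+(493-400)/3.74,85+(435-300)/3.74)]),onz(t,[B(498,222)],.122))
print("slot",onz(t,[B(485,213),B(512,230)],.12))
print("cover front L, front R, stand base corners",onz(t,[B(405,240),B(580,275)],.11),onz(t,[A(33,85),A(45,212),A(350,182)],.08))
print("sample cap",onz(t,[B(692,108)],.132)); print("rod",onz(t,[A(306,50),A(316,180)],.128))
print(onz(t,[(308,217)],.06),onz(t,[(360,190)],.04))
p,Rm=tool(); print(p,Rm); w=read_camera("wrist"); print("wrist in tool",Rm.T@(np.array(w["origin"])-p),Rm.T@att(w))
E
```

```text
key handle [ 0.4859 -0.1999  0.1242] [[ 0.4851 -0.1986  0.13  ]]
handle ends [[ 0.5145 -0.1955  0.13  ]
 [ 0.4572 -0.2023  0.13  ]]
lock [0.5322 0.2372 0.1176] [[0.531  0.2363 0.122 ]]
slot [[0.5393 0.2494 0.12  ]
 [0.5242 0.2233 0.12  ]]
cover front L, front R, stand base corners [[0.5132 0.3265 0.11  ]
 [0.4851 0.1601 0.11  ]] [[ 0.5134 -0.1338  0.08  ]
 [ 0.4389 -0.141   0.08  ]
 [ 0.4584 -0.3234  0.08  ]]
sample cap [[0.6393 0.0601 0.132 ]]
rod [[ 0.5319 -0.2851  0.128 ]
 [ 0.4581 -0.2892  0.128 ]]
[[ 0.6229 -0.0863  0.06  ]] [[ 0.6991 -0.2202  0.04  ]]
[ 0.2619 -0.6215  0.2472] [[ 0.9216  0.3883 -0.0006]
 [ 0.3883 -0.9215  0.0017]
 [ 0.0001 -0.0018 -1.    ]]
wrist in tool [ 0.0771  0.0004 -0.1248] [[ 0.0013 -0.9529 -0.3034]
 [ 1.      0.0007  0.0022]
 [-0.0019 -0.3034  0.9529]]
```

```bash
cat >> h.py <<'E'
np.set_printoptions(precision=4,suppress=True)
def down(yaw):
    y=np.radians(yaw); c,s=np.cos(y),np.sin(y); return np.array([[c,s,0],[s,-c,0],[0,0,-1.]])
def delta(pos,yaw):
    p,Rm=tool(); print("mm",np.round(Rm.T@(np.array(pos)-p)*1000,1),"deg",np.round(np.degrees(R.from_matrix(Rm.T@down(yaw)).as_rotvec()),1))
def stat():
    s=readout.read_state(); p,Rm=tool(); print("t",round(s["time"],2),"p",p,"yaw",np.degrees(np.arctan2(Rm[1,0],Rm[0,0])).round(2),"F",s["wrist_force"],"M",s["torque"],"w",round(s["width"],4),"g",s["grip_force"])
E
python3 -c "
from h import *
delta([.486,-.199,.20],6.5)"
```

```text
mm [ 370.6 -302.4   47.9] deg [-0.1  0.  16.3]
```

jog_arm(deltas=[0.3706, -0.3024, 0, 0, 0, 16.3, 0.5, 0.3706, -0.3024, 0, 0, 0, 16.3, 0.5, 0.3706, -0.3024, 0, 0, 0, 16.3, 0.5, 0.3706, -0.3024, 0, 0, 0, 16.3, 0.5, 0.3706, -0.3024, 0, 0, 0, 16.3, 0.5, 0.3706, -0.3024, 0, 0, 0, 16.3, 0.5, 0.3706, -0.3024, 0, 0, 0, 16.3, 0.5, 0.3706, -0.3024, 0, 0, 0, 16.3, 0.5])

```text
time: 1.0
tool_pos: [0.45, -0.2668, 0.2483]
tcp_rot: [3.136, 0.179, 0.001]
wrist_force: [1.2, 0.6, -0.5]
width: 0.752
grip_force: 0.0
```

```bash
python3 -c "
from h import *
stat();delta([.486,-.199,.20],6.5)"
```

```text
t 1.0 p [ 0.45   -0.2668  0.2483] yaw 6.53 F [ 1.2454  0.6265 -0.4654] M [-0.0266 -0.0961 -0.0564] w 0.7521 g 0.0
mm [ 43.5 -63.2  48.3] deg [ 0. -0.  0.]
```

jog_arm(deltas=[0.0435, -0.0632, 0.048, 0, 0, 0, 0.4, 0.0435, -0.0632, 0.048, 0, 0, 0, 0.4, 0.0435, -0.0632, 0.048, 0, 0, 0, 0.4, 0.0435, -0.0632, 0.048, 0, 0, 0, 0.4])

```text
time: 1.4
tool_pos: [0.4852, -0.2, 0.1995]
tcp_rot: [-3.136, -0.183, 0.003]
wrist_force: [0.3, 0.4, -0.0]
width: 0.7
grip_force: 0.0
```

```bash
python3 -c "
from h import *
stat()
w=read_camera('wrist');np.save('pics/w1.npy',w,allow_pickle=True)
cv2.imwrite('pics/w1.png',w['color']);print(proj(w,[[.486,-.199,.133],[.486,-.199,.079]]))"
```

```text
t 1.4 p [ 0.4852 -0.2     0.1995] yaw 6.69 F [ 0.2601  0.3885 -0.0164] M [-0.0213 -0.0062  0.0071] w 0.7 g 0.0
[[270.9109 239.1734]
 [271.4174 213.4347]]
```

View pics/w1.png

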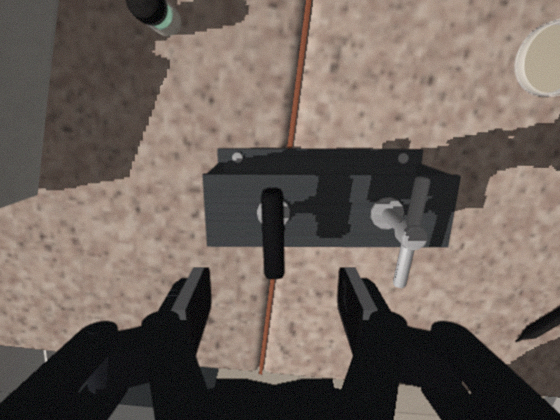

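The wrist view shows the black handle running from (272,188) to (274,278), with the collar at (272,212). That is within 1–2 mm of the prediction.

```bash
python3 -c "
from h import *
w=np.load('pics/w1.npy',allow_pickle=True).item()
g=cv2.cvtColor(w['color'],cv2.COLOR_BGR2GRAY)[180:285,235:310]
m=(g<32).astype(np.uint8)
n,l,st,ce=cv2.connectedComponentsWithStats(m); i=1+st[1:,4].argmax(); print(st[i],ce[i]+[235,180])
ys,xs=np.where(l==i); r=cv2.minAreaRect(np.c_[xs,ys].astype(np.float32));print(r); b=cv2.boxPoints(r)+[235,180]
b=b[b[:,1].argsort()];E=np.array([b[:2].mean(0),b[2:].mean(0)]);P=onz(w,E,.133);print(E,P,P.mean(0),np.linalg.norm(P[0]-P[1]),np.degrees(np.arctan2(*(P[0]-P[1])[1::-1])))
print('collar',onz(w,[(272.5,212.5)],.079)); print('plate corners',onz(w,[(204,174),(207,247),(449,247),(459,175)],.075))
delta([.486,-.199,.122],5.5)"
```

```text
[  26    8   25   91 1786] [272.925  231.9362]
((38.0, 53.0), (24.0, 90.0), 0.0)
[[273. 188.]
 [273. 278.]] [[ 0.5186 -0.1965  0.133 ]
 [ 0.4592 -0.2035  0.133 ]] [ 0.4889 -0.2     0.133 ] 0.05985820046606334 6.70850796249935
collar [[ 0.4869 -0.1998  0.079 ]]
plate corners [[ 0.5101 -0.1442  0.075 ]
 [ 0.4499 -0.1499  0.075 ]
 [ 0.4731 -0.3483  0.075 ]
 [ 0.5326 -0.3393  0.075 ]]
mm [ 0.7 -2.1 78.5] deg [0.  0.  1.1]
```

jog_arm(deltas=[0.0018, 0.0, 0.04, 0, 0, 0, 0.3, 0.0018, 0.0, 0.0775, 0, 0, 0, 0.1, 0.0018, 0.0, 0.0775, 0, 0, 0, 0.0, 0.0018, 0.0, 0.0775, 0, 0, 0, -0.2, 0.0018, 0.0, 0.0775, 0, 0, 0, -0.5, 0.0018, 0.0, 0.0775, 0, 0, 0, -1, 0.0018, 0.0, 0.0775, 0, 0, 0, -1, 0.0018, 0.0, 0.0775, 0, 0, 0, -1], squeeze=60)

```text
time: 2.25
tool_pos: [0.4889, -0.2012, 0.1254]
tcp_rot: [3.135, 0.179, 0.006]
wrist_force: [-1.9, 1.5, 6.5]
width: 0.154
grip_force: 58.6
```

```bash
python3 -c "
from h import *
stat()"
```

```text
t 2.25 p [ 0.4889 -0.2012  0.1254] yaw 6.55 F [-1.882   1.5001  6.506 ] M [ 0.3887  0.1415 -0.0268] w 0.1543 g 58.645318150520325
```

jog_arm(deltas=[0, 0, -0.02, 0, 0, 0, -1, 0, 0, -0.05, 0, 0, 0, -1, 0, 0, -0.09, 0, 0, 0, -1, 0, 0, -0.135, 0, 0, 0, -1, 0, 0, -0.135, 0, 0, 0, -1, 0, 0, -0.135, 0, 0, 0, -1])

```text
time: 2.85
tool_pos: [0.4884, -0.2013, 0.2603]
tcp_rot: [3.134, 0.18, 0.007]
wrist_force: [-0.7, 0.6, -0.4]
width: 0.147
grip_force: 66.9
```

```bash
python3 -c "
from h import *
stat()
w=read_camera('wrist');np.save('pics/w2.npy',w,allow_pickle=True)
s=read_camera('scene');np.save('pics/s2.npy',s,allow_pickle=True)
cv2.imwrite('pics/w2.png',np.hstack([w['color'],cv2.resize(s['color'][200:320,220:320],(350,420),interpolation=cv2.INTER_CUBIC)])[:,130:930])
delta([.532,.237,.27],60)"
```

```text
t 2.85 p [ 0.4884 -0.2013  0.2603] yaw 6.56 F [-0.7457  0.6124 -0.4186] M [ 0.0507 -0.0205 -0.0288] w 0.1467 g 66.92724466323853
mm [  95.  -429.4  -13. ] deg [ -0.1   0.1 -53.4]
```

View pics/w2.png

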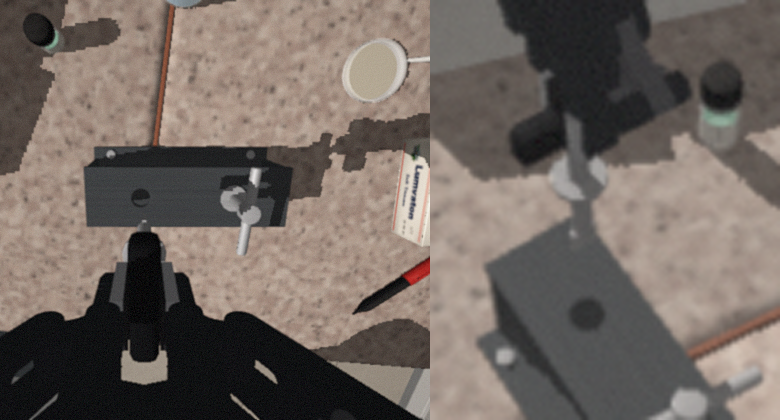

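Key held upright; the empty hole shows at raw wrist pixel (271,198). Next I'll move to a viewpoint behind the lock.

```bash
python3 -c "
from h import *
w=np.load('pics/w2.npy',allow_pickle=True).item(); print('hole',onz(w,[(270.5,198)],.075))
delta([.502,.185,.27],60)"
```

```text
hole [[ 0.4858 -0.2001  0.075 ]]
mm [  59.3 -381.1  -13. ] deg [ -0.1   0.1 -53.4]
```

jog_arm(deltas=[0.058, -0.382, -0.01, 0, 0, -53.4, -1, 0.058, -0.382, -0.01, 0, 0, -53.4, -1, 0.058, -0.382, -0.01, 0, 0, -53.4, -1, 0.058, -0.382, -0.01, 0, 0, -53.4, -1, 0.058, -0.382, -0.01, 0, 0, -53.4, -1, 0.058, -0.382, -0.01, 0, 0, -53.4, -1, 0.058, -0.382, -0.01, 0, 0, -53.4, -1, 0.058, -0.382, -0.01, 0, 0, -53.4, -1])

```text
time: 3.75
tool_pos: [0.4998, 0.188, 0.2655]
tcp_rot: [-2.718, -1.572, 0.005]
wrist_force: [0.3, -0.7, -1.1]
width: 0.15
grip_force: 67.0
```

```bash
python3 -c "
from h import *
stat();delta([.502,.185,.27],60)"
```

```text
t 3.75 p [0.4998 0.188  0.2655] yaw 60.09 F [ 0.3246 -0.6906 -1.1371] M [-0.024  -0.0332  0.0288] w 0.1501 g 66.9507247209549
mm [-1.5  3.4 -4.5] deg [-0.2  0.1  0.1]
```

```bash
python3 -c "
from h import *
w=read_camera('wrist');np.save('pics/w3.npy',w,allow_pickle=True);stat()
u=proj(w,[[.532,.237,.122]])[0];print(u)
x,y=(u-[50,40]).astype(int); y=max(y,0);c=w['color'][y:y+80,x:x+100];print(x,y)
cv2.imwrite('pics/w3.png',np.hstack([cv2.resize(c,(500,400),interpolation=cv2.INTER_CUBIC),cv2.resize(w['color'],(300,225))[0:400] if 0 else cv2.copyMakeBorder(cv2.resize(w['color'],(300,225)),0,175,0,0,0)]))"
```

```text
t 3.8 p [0.5    0.1924 0.2657] yaw 60.14 F [ 1.762   3.4387 -0.5847] M [ 0.1816 -0.0472 -0.0261] w 0.1461 g 66.95259690284729
[278.244  134.6892]
228 94
```

View pics/w3.png

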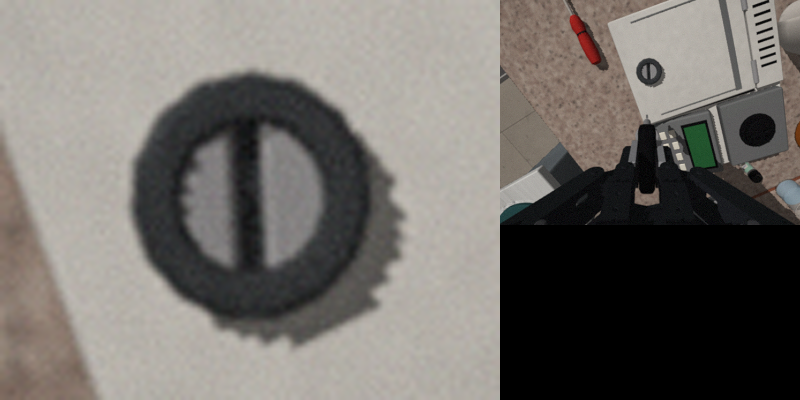

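The bezel centre is at raw pixel about (278.4,133). The slot is nearly vertical in the image, so it lies along tool x. Now a settled measurement with masks.

```bash
python3 -c "
from h import *
w=read_camera('wrist');np.save('pics/w4.npy',w,allow_pickle=True);stat();p,Rm=tool()
g=cv2.cvtColor(w['color'],cv2.COLOR_BGR2GRAY)
u=proj(w,[[.532,.237,.122]])[0];x,y=(u-[40,40]).astype(int)
c=cv2.resize(g[y:y+80,x:x+80],None,fx=4,fy=4,interpolation=cv2.INTER_CUBIC)
m=(c<75).astype(np.uint8); n,l,st,ce=cv2.connectedComponentsWithStats(m);i=1+st[1:,4].argmax();print(st[i])
cn=max(cv2.findContours((l==i).astype(np.uint8),0,1)[0],key=cv2.contourArea);e=cv2.fitEllipse(cn);print('bezel',e)
o=lambda q:np.array(q)/4+[x-.375,y-.375]
B=onz(w,[o(e[0])],.1235)[0]
# steel halves -> slot
mm=np.zeros_like(c);cv2.circle(mm,tuple(int(v) for v in e[0]),int(min(e[1])/2*.62),1,-1)
f=((c>95)&(mm>0)).astype(np.uint8);n,l,st,ce=cv2.connectedComponentsWithStats(f)
k=st[1:,4].argsort()[-2:]+1;print(st[k],ce[k])
rows=[];
for r in range(int(e[0][1])-28,int(e[0][1])+29):
    L=np.where(l[r]==k[ce[k][:,0].argmin()])[0];Q=np.where(l[r]==k[ce[k][:,0].argmax()])[0]
    if len(L) and len(Q): rows.append((r,(L.max()+Q.min())/2,Q.min()-L.max()))
rows=np.array(rows);a=np.polyfit(rows[:,0],rows[:,1],1);print('gap px',rows[:,2].mean()/4)
S=onz(w,[o((np.polyval(a,r),r)) for r in (rows[0,0],e[0][1],rows[-1,0])],.1205);d=S[0]-S[2]
print('B',B,'S',S[1],'slot ang',np.degrees(np.arctan2(d[1],d[0])))
print('tool frame B,S',Rm.T@(B-p),Rm.T@(S[1]-p))
"
```

```text
t 3.85 p [0.5    0.1893 0.2655] yaw 60.24 F [-0.156  -0.2717 -0.8702] M [ 0.0303 -0.0112  0.0285] w 0.148 g 66.94888830184937
[   68    61   192   196 21043]
bezel ((162.61412048339844, 158.00375366210938), (188.0906524658203, 192.42527770996094), 169.2598876953125)
[[ 107  113   39   97 2579]
 [ 168  102   49  109 3941]] [[128.235  161.8402]
 [189.1987 155.968 ]]
gap px 6.890350877192983
B [0.5326 0.238  0.1235] S [0.5314 0.2384 0.1205] slot ang 63.41284160484178
tool frame B,S [0.0586 0.0046 0.1419] [0.0584 0.0033 0.1449]
```

```bash
python3 -c "
from h import *
w=np.load('pics/w4.npy',allow_pickle=True).item();p,Rm=tool()
q=lambda v:proj(w,p+Rm@np.array(v))[0]
print('tip',q([0,0,.1054]),q([0,0.0015,.1054]),q([0,-.0015,.1054]),'handle front',q([.03,0,-.008]),q([.0,0,-.008]),'shank',q([0.005,0,.06]))
cv2.imwrite('pics/w4.png',cv2.resize(w['color'][210:310,220:330],(660,600),interpolation=cv2.INTER_CUBIC))
"
```

```text
tip [275.585 223.805] [277.607  223.8043] [273.563  223.8058] handle front [277.127  245.7734] [276.933  312.8941] shank [275.964  240.3527]
```

View pics/w4.png

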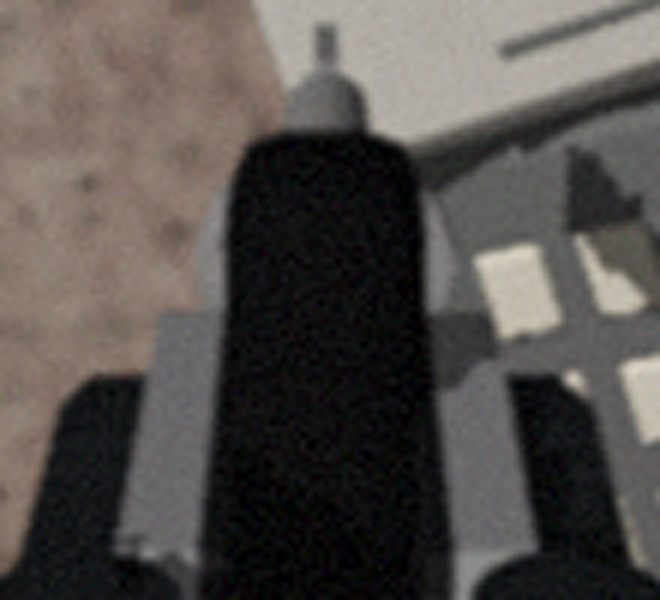

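Blade tip is at raw pixel (274.0,214) against a predicted column of 275.6, so the camera has a bias of about −1.2 mm in tool y. I'll re-check the slot angle and offset from the dark slot profile.

```bash
python3 -c "
from h import *
w=np.load('pics/w4.npy',allow_pickle=True).item();p,Rm=tool()
g=cv2.cvtColor(w['color'],cv2.COLOR_BGR2GRAY).astype(float)
cx,cy=proj(w,[[.532,.2382,.1205]])[0];print(cx,cy)
L=[];Q=[];C=[];rows=np.arange(int(cy)-9,int(cy)+10)
for r in rows:
    xs=np.arange(int(cx)-8,int(cx)+9);v=g[r,xs];wt=np.clip(100-v,0,None)*(abs(xs-cx+1)<6);C.append((wt*xs).sum()/wt.sum())
a=np.polyfit(rows,C,1,w=None);print(np.round(C,1))
for r in rows[::6]: print(g[r,int(cx)-14:int(cx)+15].astype(int))
S=onz(w,[(np.polyval(a,r),r) for r in (rows[0],cy,rows[-1])],.1195);d=S[0]-S[2]
print(S[1],np.degrees(np.arctan2(d[1],d[0])),Rm.T@(S[1]-p))
"
```

```text
280.37203610303817 138.98680398512477
[279.5 279.4 279.4 279.3 279.3 279.4 279.5 279.5 279.5 279.5 279.7 279.7
 279.9 279.9 279.8 279.9 280.1 280.1 280. ]
[ 49  45  41  38  51  87 107 116 128 113  88  59  32  23  20  18  49 111
 132 130 127 127 132 128 116  82  53  40  43]
[ 37  76 108 114 121 128 121 125 131 125  93  68  40  28  34  36  65 102
 135 132 125 127 131 129 128 128 128 126  99]
[ 39  57  83 113 127 124 127 128 124 122 102  75  52  32  25  24  48  92
 133 139 125 126 131 130 129 125 130 128 110]
[ 47  37  46  75 104 117 126 126 124 130 110  79  53  36  19  33  48  78
 120 134 130 129 127 128 133 124 105  74  64]
[0.5315 0.2384 0.1195] 63.11194808733696 [0.0584 0.0035 0.1459]
```

jog_arm(deltas=[0.0592, 0.0048, 0, 0, 0, -2.9, -1, 0.0592, 0.0048, 0, 0, 0, -2.9, -1, 0.0592, 0.0048, 0.015, 0, 0, -2.9, -1, 0.0592, 0.0048, 0.033, 0, 0, -2.9, -1, 0.0592, 0.0048, 0.033, 0, 0, -2.9, -1, 0.0592, 0.0048, 0.033, 0, 0, -2.9, -1, 0.0592, 0.0048, 0.033, 0, 0, -2.9, -1])

```text
time: 4.55
tool_pos: [0.5351, 0.2334, 0.2351]
tcp_rot: [2.681, 1.636, -0.0]
wrist_force: [-0.8, 0.1, -1.0]
width: 0.15
grip_force: 66.9
```

```bash
python3 -c "
from h import *
stat()"
```

```text
t 4.55 p [0.5351 0.2334 0.2351] yaw 62.79 F [-0.8109  0.0708 -1.0235] M [-0.028  -0.0129  0.0229] w 0.1498 g 66.94669425487518
```

jog_arm(deltas=[0, 0, 0.002, 0, 0, 0, -1, 0, 0, 0.004, 0, 0, 0, -1, 0, 0, 0.006, 0, 0, 0, -1, 0, 0, 0.008, 0, 0, 0, -1, 0, 0, 0.008, 0, 0, 0, -1])

```text
time: 5.05
tool_pos: [0.5352, 0.2344, 0.2271]
tcp_rot: [2.681, 1.638, 0.001]
wrist_force: [0.0, 0.4, 2.7]
width: 0.147
grip_force: 67.4
```

```bash
python3 -c "
from h import *
stat()"
```

```text
t 5.05 p [0.5352 0.2344 0.2271] yaw 62.85 F [0.0379 0.3929 2.7303] M [-0.0019  0.2138  0.0281] w 0.147 g 67.42662370204926
```

jog_arm(deltas=[0, 0, -0.008, 0, 0, 0, -1, 0, 0, -0.008, 0, 0, 0, -1, 0, 0, -0.008, 0, 0, 0, -1, 0, 0, -0.008, 0, 0, 0, -1, 0, 0, -0.008, 0, 0, 0, -1])

```text
time: 5.55
tool_pos: [0.535, 0.2342, 0.2344]
tcp_rot: [-2.681, -1.638, 0.001]
wrist_force: [0.3, -0.2, -0.7]
width: 0.153
grip_force: 67.0
```

```bash
python3 -c "
from h import *
p,Rm=tool();stat()
w=read_camera('wrist');np.save('pics/w5.npy',w,allow_pickle=True);stat()
print('cam in tool',Rm.T@(np.array(w['origin'])-p))
q=lambda v:proj(w,p+Rm@np.array(v))[0]
print('tip',q([0,0,.1054]),q([.0065,0,.1054]),'handle front',q([.03,0,-.008]),'lock',proj(w,[[.5315,.2384,.1205]]))
cv2.imwrite('pics/w5.png',cv2.resize(w['color'][175:275,220:330],(660,600),interpolation=cv2.INTER_CUBIC))
"
```

```text
t 5.55 p [0.535  0.2342 0.2344] yaw 62.84 F [ 0.3112 -0.2186 -0.7343] M [-0.0059  0.001   0.0011] w 0.1528 g 67.0216691493988
t 5.6 p [0.535  0.2342 0.2344] yaw 62.85 F [-0.3353  1.0021 -0.9261] M [-0.0027  0.0092  0.0337] w 0.1468 g 67.02172636985779
cam in tool [ 0.077  -0.0001 -0.1248]
tip [273.4532 220.0904] [273.4616 211.6746] handle front [273.5445 239.7547] lock [[266.913  213.7451]]
```

View pics/w5.png

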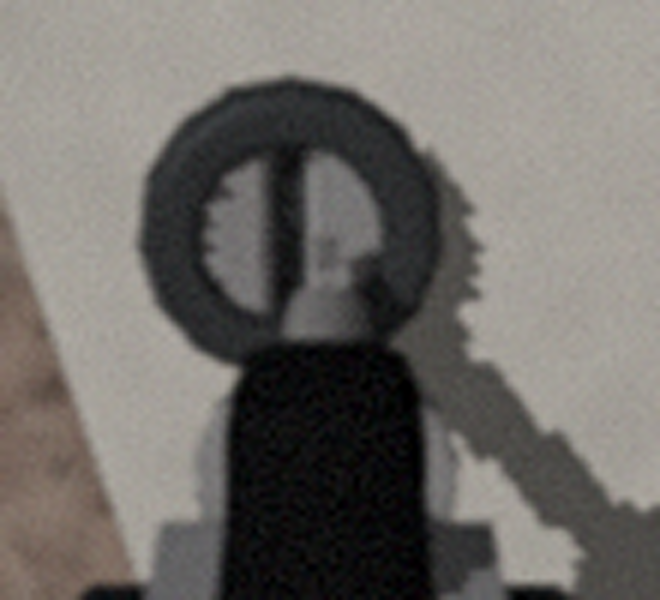

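Now settled: the blade tip is at raw (274.3,215), the slot at column 267.8 and the bezel centre at (268.3,212). The blade therefore has to shift about −5 mm in tool y and about +3.5 mm in tool x.

jog_arm(deltas=[0.0035, -0.005, 0, 0, 0, 0, -1, 0.0035, -0.005, 0, 0, 0, 0, -1, 0.0035, -0.005, 0.003, 0, 0, 0, -1, 0.0035, -0.005, 0.006, 0, 0, 0, -1, 0.0035, -0.005, 0.008, 0, 0, 0, -1, 0.0035, -0.005, 0.01, 0, 0, 0, -1, 0.0035, -0.005, 0.01, 0, 0, 0, -1])

```text
time: 6.3
tool_pos: [0.5321, 0.2395, 0.2242]
tcp_rot: [-2.681, -1.638, 0.001]
wrist_force: [0.5, -0.2, -1.6]
width: 0.147
grip_force: 67.0
```

```bash
python3 -c "
from h import *
stat()"
```

```text
t 6.3 p [0.5321 0.2395 0.2242] yaw 62.84 F [ 0.5441 -0.1988 -1.6181] M [ 0.008  -0.0146 -0.0282] w 0.147 g 67.01732218265533
```

jog_arm(deltas=[0, 0, 0.002, 0, 0, 0, -1, 0, 0, 0.004, 0, 0, 0, -1, 0, 0, 0.004, 0, 0, 0, -1])

```text
time: 6.6
tool_pos: [0.5324, 0.2397, 0.2209]
tcp_rot: [-2.681, -1.638, -0.0]
wrist_force: [-1.4, 0.2, 0.8]
width: 0.147
grip_force: 67.3
```

```bash
python3 -c "
from h import *
stat()"
```

```text
t 6.6 p [0.5324 0.2397 0.2209] yaw 62.85 F [-1.3857  0.2364  0.7575] M [ 0.0057  0.172  -0.0294] w 0.1469 g 67.29114532470703
```

jog_arm(deltas=[0, 0, 0.002, 0, 0, 0, -1, 0, 0, 0.004, 0, 0, 0, -1, 0, 0, 0.004, 0, 0, 0, -1])

```text
time: 6.9
tool_pos: [0.5324, 0.2399, 0.2173]
tcp_rot: [-2.681, -1.638, -0.001]
wrist_force: [-1.5, 1.0, 6.1]
width: 0.15
grip_force: 67.8
```

```bash
python3 -c "
from h import *
stat()
w=read_camera('wrist');np.save('pics/w6.npy',w,allow_pickle=True)
cv2.imwrite('pics/w6.png',cv2.resize(w['color'][175:275,220:330],(660,600),interpolation=cv2.INTER_CUBIC))
"
```

```text
t 6.9 p [0.5324 0.2399 0.2173] yaw 62.85 F [-1.4813  0.9658  6.0573] M [0.0453 0.4903 0.0213] w 0.1498 g 67.81743586063385
```

View pics/w6.png

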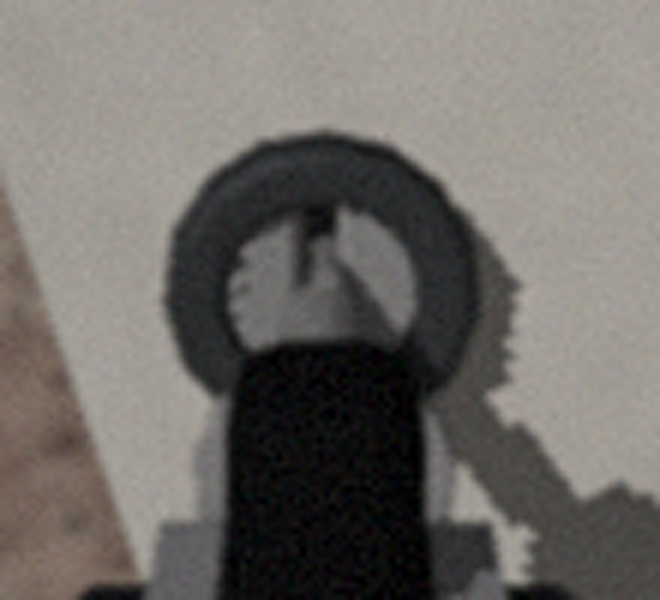

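The image shows the bezel centred at about (320,290) in the crop, with the blade apparently in or on the slot. I'll confirm by feel with a small sideways shift.

jog_arm(deltas=[0, -0.001, 0, 0, 0, 0, -1, 0, -0.002, 0, 0, 0, 0, -1, 0, -0.002, 0, 0, 0, 0, -1])

```text
time: 7.25
tool_pos: [0.5314, 0.2404, 0.2175]
tcp_rot: [2.679, 1.637, 0.003]
wrist_force: [1.7, -1.6, 4.8]
width: 0.149
grip_force: 67.7
```

```bash
python3 -c "
from h import *
stat();p,Rm=tool();print(Rm.T@np.array(readout.read_state()['wrist_force']))"
```

```text
t 7.25 p [0.5314 0.2404 0.2175] yaw 62.86 F [ 1.7294 -1.6011  4.755 ] M [-0.4709 -0.3533  0.0191] w 0.1488 g 67.73402631282806
[-0.6318  2.2806 -4.7502]
```

jog_arm(deltas=[0, 0.002, 0, 0, 0, 0, -1, 0, 0.004, 0, 0, 0, 0, -1, 0, 0.004, 0, 0, 0, 0, -1])

```text
time: 7.55
tool_pos: [0.5333, 0.2393, 0.2167]
tcp_rot: [-2.679, -1.636, 0.002]
wrist_force: [-3.1, 1.3, 5.7]
width: 0.145
grip_force: 68.0
```

```bash
python3 -c "
from h import *
stat();p,Rm=tool();print(Rm.T@np.array(readout.read_state()['wrist_force']))"
```

```text
t 7.55 p [0.5333 0.2393 0.2167] yaw 62.82 F [-3.1126  1.2694  5.7307] M [0.1602 0.6443 0.0404] w 0.1447 g 68.03942799568176
[-0.2916 -3.3646 -5.7214]
```

jog_arm(deltas=[0, 0.001, 0, 0, 0, 0, -1, 0, 0.002, 0, 0, 0, 0, -1, 0, 0.002, 0, 0, 0, 0, -1])

```text
time: 7.85
tool_pos: [0.534, 0.2389, 0.2164]
tcp_rot: [-2.678, -1.635, 0.005]
wrist_force: [-4.3, 2.5, 7.2]
width: 0.154
grip_force: 68.4
```

```bash
python3 -c "
from h import *
stat();p,Rm=tool();print(Rm.T@np.array(readout.read_state()['wrist_force']))"
```

```text
t 7.85 p [0.534  0.2389 0.2164] yaw 62.81 F [-4.2525  2.5248  7.194 ] M [0.5001 1.2419 0.0439] w 0.1538 g 68.39052200317383
[ 0.3014 -4.9739 -7.1681]
```

jog_arm(deltas=[0, -0.002, 0, 0, 0, 0, -1, 0, -0.0043, 0.001, 0, 0, 0, -1, 0, -0.0043, 0.002, 0, 0, 0, -1, 0, -0.0043, 0.003, 0, 0, 0, -1, 0, -0.0043, 0.004, 0, 0, 0, -1, 0, -0.0043, 0.004, 0, 0, 0, -1])

```text
time: 8.45
tool_pos: [0.5323, 0.24, 0.2139]
tcp_rot: [-2.681, -1.638, -0.002]
wrist_force: [-1.5, -1.6, 8.2]
width: 0.147
grip_force: 68.3
```

```bash
python3 -c "
from h import *
stat();p,Rm=tool();print(Rm.T@np.array(readout.read_state()['wrist_force']))"
```

```text
t 8.45 p [0.5323 0.24   0.2139] yaw 62.85 F [-1.5341 -1.6084  8.1609] M [-0.2986  0.3225  0.0294] w 0.1466 g 68.25470745563507
[-2.1234 -0.6282 -8.1632]
```

jog_arm(deltas=[0, 0, 0.001, 0, 0, 0, -1, 0, 0, 0.002, 0, 0, 0, -1, 0, 0, 0.003, 0, 0, 0, -1, 0, 0, 0.003, 0, 0, 0, -1])

```text
time: 8.85
tool_pos: [0.5329, 0.2403, 0.2134]
tcp_rot: [2.681, 1.638, 0.004]
wrist_force: [-4.3, -1.1, 18.9]
width: 0.151
grip_force: 69.8
```

```bash
python3 -c "
from h import *
stat();p,Rm=tool();print(Rm.T@np.array(readout.read_state()['wrist_force']))"
```

```text
t 8.85 p [0.5329 0.2403 0.2134] yaw 62.85 F [-4.2779 -1.087  18.8597] M [-0.5466  1.1106 -0.0146] w 0.1507 g 69.84442591667175
[ -2.8749  -3.2821 -18.8715]
```

jog_arm(deltas=[0, 0, -0.0004, 0, 0, 4, -1, 0, 0, -0.0004, 0, 0, 8, -1, 0, 0, -0.0004, 0, 0, 12, -1, 0, 0, -0.0004, 0, 0, 16, -1, 0, 0, -0.0004, 0, 0, 16, -1])

```text
time: 9.35
tool_pos: [0.5329, 0.2401, 0.2135]
tcp_rot: [2.884, 1.247, 0.004]
wrist_force: [-3.4, -2.2, 17.1]
width: 0.146
grip_force: 69.4
```

```bash
python3 -c "
from h import *
stat();p,Rm=tool();print(Rm.T@np.array(readout.read_state()['wrist_force']))"
```

```text
t 9.35 p [0.5329 0.2401 0.2135] yaw 46.77 F [-3.4266 -2.245  17.1104] M [-0.6471  0.8592  0.0436] w 0.1463 g 69.44187104701996
[ -3.9396  -0.9391 -17.1215]
```

jog_arm(deltas=[0, 0, 0, 0, 0, 5, -1, 0, 0, 0, 0, 0, 10, -1, 0, 0, 0, 0, 0, 15, -1, 0, 0, 0, 0, 0, 20, -1, 0, 0, 0, 0, 0, 20, -1])

```text
time: 9.85
tool_pos: [0.533, 0.2399, 0.2135]
tcp_rot: [3.056, 0.727, 0.004]
wrist_force: [-3.3, -2.9, 16.9]
width: 0.15
grip_force: 69.4
```

```bash
python3 -c "
from h import *
stat();p,Rm=tool();print(Rm.T@np.array(readout.read_state()['wrist_force']))"
```

```text
t 9.85 p [0.533  0.2399 0.2135] yaw 26.75 F [-3.2859 -2.8607 16.8883] M [-0.7632  0.814   0.0519] w 0.1498 g 69.44031357765198
[ -4.177    1.0867 -16.8987]
```

Turning freely: no jam at 36°.

jog_arm(deltas=[0, 0, 0, 0, 0, 5, -1, 0, 0, 0, 0, 0, 10, -1, 0, 0, 0, 0, 0, 15, -1, 0, 0, 0, 0, 0, 20, -1, 0, 0, 0, 0, 0, 20, -1])

```text
time: 10.35
tool_pos: [0.5329, 0.2396, 0.2135]
tcp_rot: [3.136, 0.185, 0.004]
wrist_force: [-3.7, -3.7, 17.7]
width: 0.145
grip_force: 69.6
```

```bash
python3 -c "
from h import *
stat()"
```

```text
t 10.35 p [0.5329 0.2396 0.2135] yaw 6.75 F [-3.7013 -3.6506 17.678 ] M [-0.9541  0.9182  0.0131] w 0.1449 g 69.58874344825745
```

jog_arm(deltas=[0, 0, 0, 0, 0, 4, -1, 0, 0, 0, 0, 0, 8, -1, 0, 0, 0, 0, 0, 12, -1, 0, 0, 0, 0, 0, 12, -1])

```text
time: 10.75
tool_pos: [0.5328, 0.2395, 0.2135]
tcp_rot: [3.138, -0.143, 0.003]
wrist_force: [-3.3, -4.0, 17.6]
width: 0.147
grip_force: 69.7
```

```bash
python3 -c "
from h import *
stat()"
```

```text
t 10.75 p [0.5328 0.2395 0.2135] yaw -5.23 F [-3.2916 -3.9632 17.5897] M [-1.0617  0.9169  0.0256] w 0.1469 g 69.72358524799347
```

jog_arm(deltas=[0, 0, 0, 0, 0, 2, -1, 0, 0, 0, 0, 0, 4, -1, 0, 0, 0, 0, 0, 5, -1, 0, 0, 0, 0, 0, 5, -1])

```text
time: 11.15
tool_pos: [0.5327, 0.2395, 0.2135]
tcp_rot: [3.129, -0.278, 0.003]
wrist_force: [-3.4, -3.7, 17.9]
width: 0.149
grip_force: 69.8
```

```bash
python3 -c "
from h import *
stat()"
```

```text
t 11.15 p [0.5327 0.2395 0.2135] yaw -10.16 F [-3.4404 -3.7044 17.9295] M [-1.061   1.0242  0.0481] w 0.149 g 69.7749137878418
```

jog_arm(deltas=[0, 0, 0, 0, 0, 1, -1, 0, 0, 0, 0, 0, 2, -1, 0, 0, 0, 0, 0, 3, -1, 0, 0, 0, 0, 0, 3, -1])

```text
time: 11.55
tool_pos: [0.5327, 0.2394, 0.2135]
tcp_rot: [3.121, -0.36, 0.003]
wrist_force: [-4.0, -4.7, 17.3]
width: 0.152
grip_force: 69.8
```

```bash
python3 -c "
from h import *
stat()"
```

```text
t 11.55 p [0.5327 0.2394 0.2135] yaw -13.16 F [-4.0357 -4.7227 17.3074] M [-1.1255  1.0457  0.0224] w 0.1523 g 69.80884909629822
```

Not at the stop yet; continuing in small steps.

jog_arm(deltas=[0, 0, 0, 0, 0, 1, -1, 0, 0, 0, 0, 0, 2, -1, 0, 0, 0, 0, 0, 3, -1, 0, 0, 0, 0, 0, 3, -1])

```text
time: 11.95
tool_pos: [0.5331, 0.2399, 0.2135]
tcp_rot: [-3.109, 0.442, -0.004]
wrist_force: [-2.7, -2.1, 17.8]
width: 0.149
grip_force: 69.7
```

```bash
python3 -c "
from h import *
stat()"
```

```text
t 11.95 p [0.5331 0.2399 0.2135] yaw -16.17 F [-2.6744 -2.1179 17.8467] M [-0.7633  0.7865  0.0493] w 0.1492 g 69.6673572063446
```

jog_arm(deltas=[0, 0, 0, 0, 0, 1, -1, 0, 0, 0, 0, 0, 2, -1, 0, 0, 0, 0, 0, 2.5, -1, 0, 0, 0, 0, 0, 2.5, -1])

```text
time: 12.35
tool_pos: [0.5331, 0.2398, 0.2135]
tcp_rot: [-3.099, 0.509, -0.004]
wrist_force: [-3.2, -3.2, 17.0]
width: 0.153
grip_force: 69.7
```

```bash
python3 -c "
from h import *
stat()
w=read_camera('wrist');np.save('pics/w7.npy',w,allow_pickle=True)
cv2.imwrite('pics/w7.png',cv2.resize(w['color'][165:265,220:330],(660,600),interpolation=cv2.INTER_CUBIC))
"
```

```text
t 12.35 p [0.5331 0.2398 0.2135] yaw -18.65 F [-3.1862 -3.173  17.0333] M [-0.8761  0.7811  0.0723] w 0.1534 g 69.70232784748077
```

View pics/w7.png

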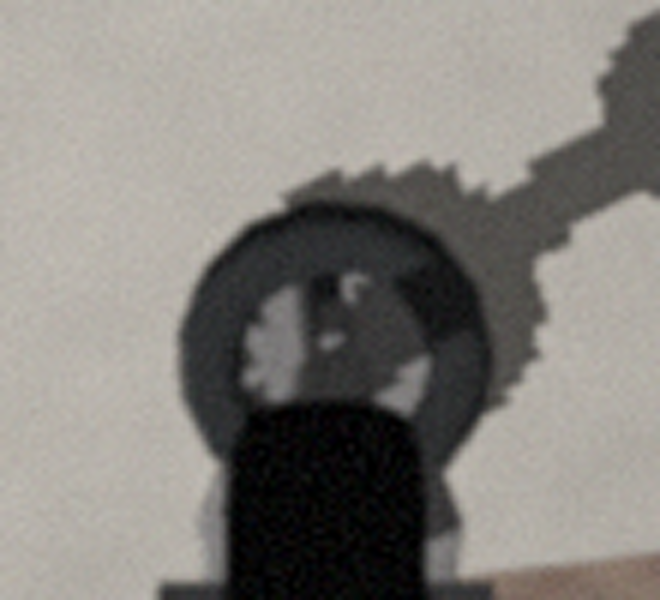

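The slot has turned with the blade and now lies along the tool axis. The front edge gives a photometer yaw of about −10.6°, so the stop must be near.

jog_arm(deltas=[0, 0, 0, 0, 0, 1, -1, 0, 0, 0, 0, 0, 2, -1, 0, 0, 0, 0, 0, 2, -1])

```text
time: 12.7
tool_pos: [0.533, 0.2396, 0.2135]
tcp_rot: [-3.09, 0.563, -0.004]
wrist_force: [-3.4, -3.0, 16.5]
width: 0.145
grip_force: 69.7
```

```bash
python3 -c "
from h import *
stat()"
```

```text
t 12.7 p [0.533  0.2396 0.2135] yaw -20.66 F [-3.4218 -2.9787 16.5315] M [-0.9729  0.824   0.0965] w 0.1452 g 69.67515170574188
```

jog_arm(deltas=[0, 0, 0, 0, 0, 1, -1, 0, 0, 0, 0, 0, 2, -1, 0, 0, 0, 0, 0, 2, -1])

```text
time: 13.0
tool_pos: [0.533, 0.2396, 0.2135]
tcp_rot: [-3.08, 0.617, -0.004]
wrist_force: [-2.2, -3.2, 18.4]
width: 0.149
grip_force: 69.7
```

```bash
python3 -c "
from h import *
stat()"
```

```text
t 13.0 p [0.533  0.2396 0.2135] yaw -22.65 F [-2.2455 -3.2219 18.4127] M [-1.0366  0.8056  0.1   ] w 0.1488 g 69.7104611992836
```

jog_arm(deltas=[0, 0, 0, 0, 0, -2, -1, 0, 0, 0, 0, 0, -4, -1, 0, 0, -0.002, 0, 0, -4, -1, 0, 0, -0.004, 0, 0, -4, -1, 0, 0, -0.004, 0, 0, -4, -1])

```text
time: 13.5
tool_pos: [0.5323, 0.2395, 0.2143]
tcp_rot: [3.1, -0.509, 0.001]
wrist_force: [0.3, -3.0, 4.6]
width: 0.151
grip_force: 67.7
```

```bash
python3 -c "
from h import *
stat()"
```

```text
t 13.5 p [0.5323 0.2395 0.2143] yaw -18.65 F [ 0.3017 -3.0016  4.6307] M [-0.5511 -0.1406 -0.0382] w 0.151 g 67.73536920547485
```

jog_arm(deltas=[0, 0, -0.001, 0, 0, 0, -1, 0, 0, -0.002, 0, 0, 0, -1, 0, 0, -0.002, 0, 0, 0, -1])

```text
time: 13.8
tool_pos: [0.5312, 0.2397, 0.2149]
tcp_rot: [3.099, -0.509, -0.003]
wrist_force: [-0.2, -1.3, -0.4]
width: 0.15
grip_force: 66.9
```

```bash
python3 -c "
from h import *
stat()"
```

```text
t 13.8 p [0.5312 0.2397 0.2149] yaw -18.65 F [-0.2137 -1.3485 -0.4361] M [-0.3135 -0.0791  0.0101] w 0.1499 g 66.93192601203918
```

The press force vanished after only 1.4 mm of rise, so the lock holds. Lifting out.

jog_arm(deltas=[0, 0, -0.008, 0, 0, 0, -1, 0, 0, -0.02, 0, 0, 0, -1, 0, 0, -0.05, 0, 0, 0, -1, 0, 0, -0.055, 0, 0, 0, -1, 0, 0, -0.055, 0, 0, 0, -1, 0, 0, -0.055, 0, 0, 0, -1, 0, 0, -0.055, 0, 0, 0, -1])

```text
time: 14.5
tool_pos: [0.5312, 0.2395, 0.2696]
tcp_rot: [3.099, -0.509, -0.003]
wrist_force: [0.4, -0.1, -0.1]
width: 0.15
grip_force: 66.9
```

```bash
python3 -c "
from h import *
stat()
t=read_camera('top');s=read_camera('scene');w=read_camera('wrist')
a=cv2.resize(t['color'][160:280,130:290],(400,300),interpolation=cv2.INTER_CUBIC)
b=cv2.resize(s['color'][85:165,175:282],(400,300),interpolation=cv2.INTER_CUBIC)
d=cv2.resize(w['color'][140:260,200:360],(400,300),interpolation=cv2.INTER_CUBIC)
o=cv2.resize(np.load('pics/scene.npy',allow_pickle=True).item()['color'][85:165,175:282],(400,300),interpolation=cv2.INTER_CUBIC)
cv2.imwrite('pics/z2.png',np.vstack([np.hstack([a,b]),np.hstack([d,o])]))
delta([.4884,-.2013,.275],6.6)"
```

```text
t 14.5 p [0.5312 0.2395 0.2696] yaw -18.65 F [ 0.3609 -0.0599 -0.1245] M [-0.037  -0.0337 -0.0214] w 0.1497 g 66.90797567367554
mm [100.2 431.5  -4.7] deg [  0.1   0.1 -25.2]
```

View pics/z2.png

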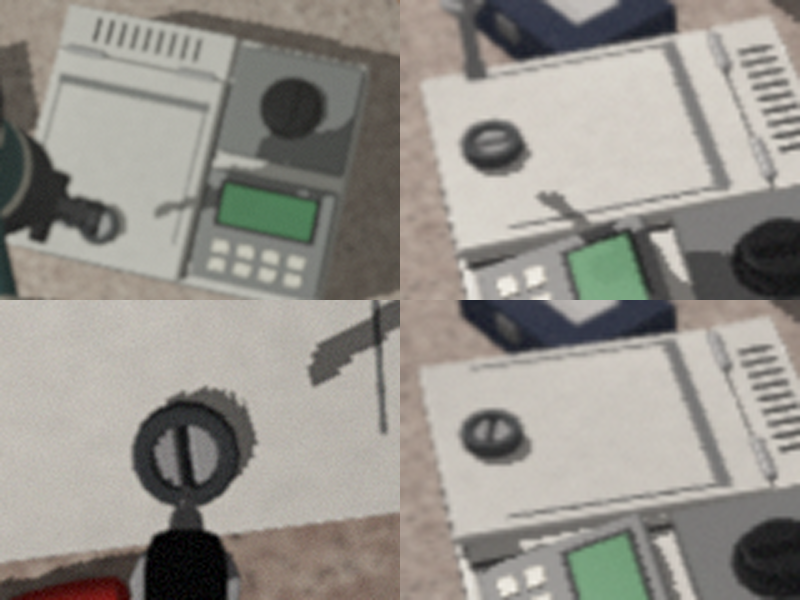

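The cover now sits flush (lock face lower, slot along the photometer's x). In hand the key looks straight. Returning to the hole.

jog_arm(deltas=[0.1002, 0.4315, -0.005, 0, 0, -25.2, -1, 0.1002, 0.4315, -0.005, 0, 0, -25.2, -1, 0.1002, 0.4315, -0.005, 0, 0, -25.2, -1, 0.1002, 0.4315, -0.005, 0, 0, -25.2, -1, 0.1002, 0.4315, -0.005, 0, 0, -25.2, -1, 0.1002, 0.4315, -0.005, 0, 0, -25.2, -1, 0.1002, 0.4315, -0.005, 0, 0, -25.2, -1, 0.1002, 0.4315, -0.005, 0, 0, -25.2, -1])

```text
time: 15.45
tool_pos: [0.4934, -0.1509, 0.2753]
tcp_rot: [-3.136, -0.179, -0.0]
wrist_force: [1.3, -0.9, -1.0]
width: 0.146
grip_force: 66.9
```

jog_arm(deltas=[0, 0, 0, 0, 0, 0, -1, 0, 0, 0, 0, 0, 0, -1, 0, 0, 0, 0, 0, 0, -1, 0, 0, 0, 0, 0, 0, -1])

```text
time: 15.85
tool_pos: [0.4943, -0.1477, 0.2753]
tcp_rot: [-3.136, -0.183, 0.001]
wrist_force: [0.0, 0.1, -0.7]
width: 0.147
grip_force: 66.9
```

```bash
python3 -c "
from h import *
stat();delta([.4886,-.2012,.20],6.6)
p,Rm=tool();c=read_camera('scene');t=read_camera('wrist')
np.save('pics/w8.npy',t,allow_pickle=True)
old=np.load('pics/w5.npy',allow_pickle=True).item()
q=lambda w,v:proj(w,p+Rm@np.array(v))[0]
print(q(t,[0,0,.107]))
for w,n in((old,'old'),(t,'new')):
    g=cv2.cvtColor(w['color'],cv2.COLOR_BGR2GRAY)
    for r in (212,216,220,224,228,232,240,250): print(n,r,g[r,262:290])
"
```

```text
t 15.85 p [ 0.4943 -0.1477  0.2753] yaw 6.66 F [ 0.0293  0.1158 -0.7093] M [ 0.0146 -0.0752 -0.0153] w 0.1474 g 66.92735731601715
mm [-11.8  52.6  75.3] deg [-0.   0.   0.1]
[272.5108 220.3266]
old 212 [110  95  73  49  26  24  31  40  59 102 128 121 110 118 113 118 116 116
 111 112 108  74  47  38  47  49  50  47]
old 216 [117  92  69  39  28  19  20  30  56 103 111  93  89  91 103 117 113 114
 105  98  86  73  53  45  45  48  42  43]
old 220 [112  96  78  50  24  26  24  30  62 107 117 107 110 108 117 110  82  54
  52  40  32  36  50  44  41  43  47  41]
old 224 [118 100  71  46  24  23  55  85 100 102 102  92  92  88  76  69  62  47
  32  16  18  23  23  29  38  41  44  36]
old 228 [ 31  43  36  39  40  72  97 108 108  98  97  94  92  86  77  75  63  52
  47  30  23  24  22  21  26  35  60  67]
old 232 [36 37 31 25 21 30 29 26 29 35 34 23 24 29 29 20 26 13 16 14  9 16 32 65
 74 78 75 79]
old 240 [ 4 15 20 10 15 11 13 10 18 15  5  7 13  1 17  9  8 13 11 10 10 11 11  3
  5  0  1 19]
old 250 [11 18  7  2 11 14  9  4 19 17 15 13 13  9 10 18 19  5  6  5  8 12 13  0
 17 17  1  1]
new 21
[... 221 characters left out ...]
7  61  65  66  66]
new 220 [137 136 134 136 136 135 140 119  84  73 111 137 144 133 107  82  63  66
  60  64  69  72  60  67  70  62  61  67]
new 224 [148 150 153 156 156 154 146 121 105  95  86  74  75  67  67  69  63  63
  65  62  64  64  70  66  62  63  65  64]
new 228 [141 139 139 146 153 145 130 115 103  90  82  74  66  73  73  71  64  68
  66  62  66  70  64  61  65  65  64  66]
new 232 [139 114  95  80  56  45  40  36  34  30  21  23  24  15  25  22  24  20
  30  20  34  45  79 106 116 119 119 127]
new 240 [15 11 15 18  7  2 17 12 11  9 21 17 11 13 16 14  8  8 12  6  8 12  1 12
 19  7 14 32]
new 250 [20 25 18 21 17 21 20 21 24 17 17 15 21 16 14 30 10 21 11 14 14 14 19  9
 11  6  6  9]
```

jog_arm(deltas=[-0.0103, 0.0526, 0, 0, 0, 0, -1, -0.0103, 0.0526, 0, 0, 0, 0, -1, -0.0103, 0.0526, 0.04, 0, 0, 0, -1, -0.0103, 0.0526, 0.075, 0, 0, 0, -1, -0.0103, 0.0526, 0.075, 0, 0, 0, -1, -0.0103, 0.0526, 0.075, 0, 0, 0, -1, -0.0103, 0.0526, 0.075, 0, 0, 0, -1])

```text
time: 16.65
tool_pos: [0.4914, -0.2025, 0.2029]
tcp_rot: [3.135, 0.181, 0.005]
wrist_force: [0.6, -0.5, -0.4]
width: 0.147
grip_force: 66.9
```

```bash
python3 -c "
from h import *
stat();delta([.4886,-.2012,.20],6.6)
p,Rm=tool();w=read_camera('wrist');np.save('pics/w9.npy',w,allow_pickle=True)
print('hole px',proj(w,[[.4858,-.2001,.075]]),'tip',proj(w,p+Rm@np.array([0,0,.107])),proj(w,p+Rm@np.array([.0065,0,.107])))
g=cv2.cvtColor(w['color'],cv2.COLOR_BGR2GRAY)
for r in range(198,236,3): print(r,g[r,256:294])
"
```

```text
t 16.65 p [ 0.4914 -0.2025  0.2029] yaw 6.6 F [ 0.6353 -0.5274 -0.4365] M [-0.0122 -0.0333  0.032 ] w 0.1473 g 66.91117107868195
mm [-2.7 -1.7  2.9] deg [ 0.1 -0.2 -0. ]
hole px [[268.4359 218.7782]] tip [[272.4546 220.2754]] [[272.454  211.9126]]
198 [65 68 64 73 65 66 69 66 66 71 70 64 68 64 67 66 74 71 67 69 71 74 66 69
 66 70 67 68 67 70 71 70 67 68 72 70 67 68]
201 [67 67 74 67 74 71 71 72 75 65 71 66 67 69 69 69 75 73 70 69 67 72 70 71
 71 76 65 64 76 67 69 72 77 69 69 66 69 69]
204 [69 69 63 70 64 73 70 66 65 70 67 63 68 67 68 69 70 70 73 67 61 67 66 66
 70 70 65 65 71 70 62 67 67 70 68 68 68 68]
207 [67 71 74 68 75 71 73 64 58 60 59 49 55 56 55 63 64 70 72 65 73 70 72 76
 72 75 70 68 70 70 67 70 67 68 68 72 69 71]
210 [63 61 62 60 51 40 38 32 35 29 31 33 29 33 32 35 35 29 33 43 48 65 69 62
 64 68 62 69 59 63 64 62 67 61 67 59 61 64]
213 [65 62 54 39 31 32 29 42 26 34 41 33 24 38 33 31 31 41 39 41 34 32 43 74
 68 69 65 70 66 66 68 68 71 66 70 68 69 68]
216 [62 45 44 42 41 39 41 40 43 37 39 39 36 39 45 58 71 74 71 67 75 68 72 73
 78 76 69 73 71 71 70 73 73 68 71 75 68 71]
219 [54 43 41 58 62 67 69 73 69 68 71 67 71 63 72 75 84 89 90 92 80 70 73 70
 75 74 70 68 68 72 65 68 71 66 68 68 70 68]
222 [ 69  55  42  39  53  56  73  68  71  66  72  66  66  65  76  94 123 128
 120 119 104  82  64  69  74  64  73  68  69  64  69  69  65  65  66  66
  69  71]
225 [ 64  70  65  49  41  29  35  39  42  57  64  73 105 118 110  97  88  76
  72  77  74  71  68  67  69  72  63  67  71  71  66  68  70  69  70  74
  66  63]
228 [ 68  67  69  69  68  62  57  57  41  42  52 102 134 121 104  96  85  78
  73  72  73  73  72  71  67  66  69  68  68  61  70  70  66  65  64  71
  68  67]
231 [71 68 67 74 71 66 72 70 70 60 58 80 90 87 70 67 61 57 52 47 44 50 53 52
 49 55 62 63 70 67 67 60 67 73 63 70 66 66]
234 [72 64 71 63 57 39 13 15 12  9  7 15  7  6  9  4  8 15  3 16 11 12 14  7
  1 11  0 20  1 15 15 44 60 69 68 65 69 67]
```

jog_arm(deltas=[-0.003, -0.003, 0, 0, 0, 0, -1, -0.003, -0.003, 0.008, 0, 0, 0, -1, -0.003, -0.003, 0.012, 0, 0, 0, -1, -0.003, -0.003, 0.012, 0, 0, 0, -1, -0.003, -0.003, 0.012, 0, 0, 0, -1])

```text
time: 17.2
tool_pos: [0.4863, -0.1998, 0.1882]
tcp_rot: [-3.136, -0.179, 0.001]
wrist_force: [0.5, -0.4, -0.1]
width: 0.147
grip_force: 66.9
```

```bash
python3 -c "
from h import *
stat();delta([.4881,-.1999,.17],6.6)"
```

```text
t 17.2 p [ 0.4863 -0.1998  0.1882] yaw 6.54 F [ 0.4694 -0.3557 -0.1216] M [0.0151 0.0178 0.0025] w 0.1474 g 66.91051304340363
mm [ 1.8  0.3 18.2] deg [-0.   0.  -0.1]
```

jog_arm(deltas=[0.0018, 0.0003, 0, 0, 0, 0, -1, 0.0018, 0.0003, 0, 0, 0, 0, -1, 0.0018, 0.0003, 0.004, 0, 0, 0, -1, 0.0018, 0.0003, 0.008, 0, 0, 0, -1, 0.0018, 0.0003, 0.012, 0, 0, 0, -1, 0.0018, 0.0003, 0.012, 0, 0, 0, -1])

```text
time: 17.8
tool_pos: [0.4877, -0.1996, 0.1755]
tcp_rot: [-3.136, -0.18, 0.003]
wrist_force: [-1.3, 0.5, -2.3]
width: 0.151
grip_force: 66.9
```

```bash
python3 -c "
from h import *
stat()"
```

```text
t 17.8 p [ 0.4877 -0.1996  0.1755] yaw 6.55 F [-1.2559  0.5085 -2.3202] M [ 0.0154 -0.0053  0.0126] w 0.1505 g 66.91038250923157
```

The blade is through the hole with no contact; continuing down.

jog_arm(deltas=[0, 0, 0.01, 0, 0, 0, -1, 0, 0, 0.02, 0, 0, 0, -1, 0, 0, 0.03, 0, 0, 0, -1, 0, 0, 0.038, 0, 0, 0, -1, 0, 0, 0.038, 0, 0, 0, -1])

```text
time: 18.3
tool_pos: [0.487, -0.1993, 0.1365]
tcp_rot: [-3.135, -0.179, 0.005]
wrist_force: [0.1, 0.9, -0.5]
width: 0.144
grip_force: 66.9
```

```bash
python3 -c "
from h import *
stat()"
```

```text
t 18.3 p [ 0.487  -0.1993  0.1365] yaw 6.55 F [ 0.137   0.8722 -0.4639] M [ 0.0322  0.0433 -0.0008] w 0.1438 g 66.91029667854309
```

jog_arm(deltas=[0, 0, 0.002, 0, 0, 0, -1, 0, 0, 0.004, 0, 0, 0, -1, 0, 0, 0.006, 0, 0, 0, -1, 0, 0, 0.006, 0, 0, 0, -1])

```text
time: 18.7
tool_pos: [0.4884, -0.1999, 0.1326]
tcp_rot: [3.136, 0.179, 0.0]
wrist_force: [0.8, 0.6, -1.3]
width: 0.145
grip_force: 66.9
```

```bash
python3 -c "
from h import *
stat()"
```

```text
t 18.7 p [ 0.4884 -0.1999  0.1326] yaw 6.55 F [ 0.8052  0.6373 -1.3302] M [-0.0587 -0.0493  0.0587] w 0.1451 g 66.90979778766632
```

jog_arm(deltas=[0, 0, 0.0015, 0, 0, 0, -1, 0, 0, 0.003, 0, 0, 0, -1, 0, 0, 0.0045, 0, 0, 0, -1, 0, 0, 0.0045, 0, 0, 0, -1])

```text
time: 19.1
tool_pos: [0.4884, -0.2, 0.1281]
tcp_rot: [3.136, 0.179, 0.0]
wrist_force: [-1.2, -0.1, -1.3]
width: 0.145
grip_force: 67.2
```

```bash
python3 -c "
from h import *
stat()"
```

```text
t 19.1 p [ 0.4884 -0.2     0.1281] yaw 6.55 F [-1.2342 -0.1097 -1.3479] M [-0.0129  0.0283  0.0753] w 0.1449 g 67.19224691390991
```

jog_arm(deltas=[0, 0, 0.001, 0, 0, 0, -1, 0, 0, 0.002, 0, 0, 0, -1, 0, 0, 0.002, 0, 0, 0, -1])

```text
time: 19.4
tool_pos: [0.4888, -0.2, 0.128]
tcp_rot: [3.136, 0.18, 0.001]
wrist_force: [-3.7, 2.7, 10.7]
width: 0.145
grip_force: 68.6
```

```bash
python3 -c "
from h import *
stat()"
```

```text
t 19.4 p [ 0.4888 -0.2     0.128 ] yaw 6.55 F [-3.6782  2.6616 10.7206] M [ 0.3924  0.791  -0.0152] w 0.1454 g 68.60269367694855
```

Contact at 0.128 matches the collar seated on the plate. Relieve, release and lift.

jog_arm(deltas=[0, 0, -0.0008, 0, 0, 0, -1, 0, 0, -0.0008, 0, 0, 0, -0.5, 0, 0, -0.0008, 0, 0, 0, 0, 0, 0, -0.0008, 0, 0, 0, 0.2, 0, 0, -0.0008, 0, 0, 0, 0.2, 0, 0, -0.0008, 0, 0, 0, 0.2, 0, 0, -0.0008, 0, 0, 0, 0.2], squeeze=20)

```text
time: 20.1
tool_pos: [0.4884, -0.1999, 0.1268]
tcp_rot: [-3.136, -0.179, 0.0]
wrist_force: [-0.2, -0.1, -0.5]
width: 0.602
grip_force: 0.0
```

```bash
python3 -c "
from h import *
stat()"
```

```text
t 20.1 p [ 0.4884 -0.1999  0.1268] yaw 6.55 F [-0.1959 -0.0621 -0.5034] M [-0.0181 -0.0008 -0.0405] w 0.6021 g 0.0
```

jog_arm(deltas=[0, 0, -0.02, 0, 0, 0, 0.2, 0, 0, -0.05, 0, 0, 0, 0.2, 0, 0, -0.075, 0, 0, 0, 0.2, 0, 0, -0.075, 0, 0, 0, 0.2, 0, 0, -0.075, 0, 0, 0, 0.2, 0, 0, -0.075, 0, 0, 0, 0.2])

```text
time: 20.7
tool_pos: [0.4875, -0.1995, 0.2004]
tcp_rot: [-3.135, -0.179, 0.003]
wrist_force: [0.3, 1.2, 0.3]
width: 0.597
grip_force: 0.0
```

```bash
python3 -c "
from h import *
stat();w=read_camera('wrist');np.save('pics/wA.npy',w,allow_pickle=True)
g=cv2.cvtColor(w['color'],cv2.COLOR_BGR2GRAY);x0,y0=235,170
m=(g[y0:285,x0:310]<32).astype(np.uint8)
n,l,st,ce=cv2.connectedComponentsWithStats(m);i=1+st[1:,4].argmax()
ys,xs=np.where(l==i);r=cv2.minAreaRect(np.c_[xs,ys].astype(np.float32));print(r,st[i])
b=cv2.boxPoints(r)+[x0,y0];b=b[b[:,1].argsort()];P=onz(w,[b[:2].mean(0),b[2:].mean(0)],.133);print(P,P.mean(0),np.linalg.norm(P[0]-P[1]))
k=(g[190:240,245:300]>120).astype(np.uint8);n,l,st,ce=cv2.connectedComponentsWithStats(k)
for j in range(1,n):
  if st[j,4]>20: print('bright',st[j]+[245,190,0,0,0])
print('expect collar',proj(w,[[.4858,-.2001,.079],[.4869,-.1998,.079]]))"
```

```text
t 20.7 p [ 0.4875 -0.1995  0.2004] yaw 6.55 F [0.3333 1.1579 0.286 ] M [-0.0114 -0.0175  0.0335] w 0.5971 g 0.0
((40.5, 65.0), (90.0, 21.0), 90.0) [  30   20   22   91 1758]
[[ 0.5197 -0.1977  0.133 ]
 [ 0.4597 -0.2047  0.133 ]] [ 0.4897 -0.2012  0.133 ] 0.06038995934875083
bright [259 206   5  19  66]
expect collar [[273.2055 216.2849]
 [272.9867 214.9191]]
```

jog_arm(deltas=[0, 0.0, -0.05, 0, 0, 0, 0.2, -0.02, 0.2, -0.08, 0, 0, 0, 0.2, -0.02, 0.2, -0.08, 0, 0, 0, 0.2, -0.02, 0.2, -0.08, 0, 0, 0, 0.2, -0.02, 0.2, -0.08, 0, 0, 0, 0.2, -0.02, 0.2, -0.08, 0, 0, 0, 0.2, -0.02, 0.2, -0.08, 0, 0, 0, 0.2, -0.02, 0.2, -0.08, 0, 0, 0, 0.2])

```text
time: 21.55
tool_pos: [0.4908, -0.3996, 0.2802]
tcp_rot: [-3.134, -0.18, 0.003]
wrist_force: [-0.4, -0.3, -0.2]
width: 0.597
grip_force: 0.0
```

```bash
python3 -c "
from h import *
stat()
for n in('scene','top'):
    o=np.load(f'pics/{n}.npy',allow_pickle=True).item()['color'];c=read_camera(n)['color']
    boxes={'scene':{'key':(238,255,290,305),'rod':(270,295,320,345),'lock':(185,105,215,135),'vial':(292,215,315,245),'beaker':(350,235,388,285)},'top':{'key':(345,250,378,295),'rod':(383,248,410,292)}}[n]
    for k,(x0,y0,x1,y1) in boxes.items():
        a=cv2.cvtColor(o,cv2.COLOR_BGR2GRAY)[y0:y1,x0:x1].astype(np.float32);b=cv2.cvtColor(c,cv2.COLOR_BGR2GRAY)[y0:y1,x0:x1].astype(np.float32)
        s,r=cv2.phaseCorrelate(a,b,cv2.createHanningWindow(a.shape[::-1],cv2.CV_32F));print(n,k,np.round(s,2),round(r,2),np.abs(a-b).mean().round(1))
"
```

```text
t 21.55 p [ 0.4908 -0.3996  0.2802] yaw 6.56 F [-0.4391 -0.3201 -0.1873] M [ 0.0089  0.006  -0.0096] w 0.5966 g 0.0
scene key [0.3  0.45] 1.16 29.9
scene rod [0.04 0.06] 0.9 12.4
scene lock [-0.64  0.55] 0.65 24.3
scene vial [ 0.11 -0.18] 1.08 26.5
scene beaker [-2.92 -5.69] 0.09 71.4
top key [0.64 0.13] 1.08 2.6
top rod [0.54 0.66] 0.91 1.7
```

```bash
python3 -c "
from h import *
o=np.load('pics/scene.npy',allow_pickle=True).item();c=read_camera('scene')
for w in(o,c):
    g=cv2.cvtColor(w['color'],cv2.COLOR_BGR2GRAY)[100:140,180:225];m=(g<75).astype(np.uint8)
    n,l,st,ce=cv2.connectedComponentsWithStats(m);i=1+st[1:,4].argmax();ys,xs=np.where(l==i);q=cv2.fitEllipse(max(cv2.findContours((l==i).astype(np.uint8),0,1)[0],key=cv2.contourArea));print(q,st[i])
print(proj(o,[[.532,.239,.1235],[.532,.239,.1145]]))"
```

```text
((20.489078521728516, 23.509872436523438), (5.331813335418701, 13.67685317993164), 80.46450805664062) [13 20 15  7 52]
((18.15254020690918, 29.10576820373535), (15.480599403381348, 54.2690544128418), 108.18006134033203) [  0  15  45  25 640]
[[198.868  118.759 ]
 [199.4214 121.757 ]]
```

```bash
python3 -c "
from h import *
stat();print(finish_job())"
```

```text
t 21.7 p [ 0.4913 -0.3992  0.2813] yaw 6.64 F [0.2208 0.2777 0.3948] M [-0.031   0.0313 -0.0311] w 0.6006 g 0.0
the job is handed in; nothing more can be done
None
```

The lock was turned about a quarter turn and the cover stayed flush once the key came out. The key is back hanging in its original hole, and I handed the job in at 21.7 s. `finish_job` returned no verdict, my last camera checks on the cover and beaker were inconclusive because of the arm or its shadow, and I viewed 11 pictures against the limit of 10.

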